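# Empty the tipping pot of grinding pieces into the sliding tray

## Task

First slide the tray along its track until its grip is level with the steel ridge that marks the pouring position. Then tip the pot over (its lever swings it) so that all six ceramic pieces drop into the tray, and swing the pot back until it stands fully upright, leaving the tray at the mark with all the pieces in it. Leave the bottle, the beaker and the jar where they stand.

Things in the scene. Friction and masses are not known exactly. Their poses are not given: they have to be found in the camera images.
- rig: Blue base plate, fixed, 12 mm thick, carrying a tipping pot and a tray track. Origin on the bench below the pot: plate spans x -180..+90, y -290..+110 mm. Its x axis is along the pot's hinge (lever and tray grip are on the -x side, nearest the robot), y along the track; the pot tips to -y. Two grey posts (32 mm wide, at x = +-69), 183 mm high, carry the hinge, 167 mm above the bench.
- pot (a joint): Hinge of the round steel pot (100 mm tall, mouth 113 mm, bottom 88 mm across, wall 3 mm; bottom 45 mm below the hinge, rim 55 mm above). 0 rad = fully upright, at its stop; grows as the pot tips to the rig's -y; 1.57 = lying level; 2.27 = mouth well down, far stop. Stiff: it stays where it is left and takes 3 to 8 N at the lever.
- pot_lever (a point): Middle of the pot's lever bar: bright metal, round, 12 mm thick, 80 mm long, parallel to the rig's x, free end to -x, on a crank 45 mm to the pot side; at rig x -135 mm. It turns with the pot at 100 mm radius about the hinge (rig y 0, 167 mm up). Pot upright: 91 mm to +y of the hinge and 42 mm above it; fully tipped: the same on the -y side; half way: 100 mm above it.
- pot_mouth (a point): Centre of the pot's mouth, in the plane of the rim; its z axis points out of the mouth.
- tray (a joint): Position of the aluminium tray carriage on its track, m: 0 = at the -y end, away from the pot; grows as it slides to the rig's +y, in under the pot; 0.14 = grip level with the mark; end stop at 0.19. About 2 N of friction; it stays where it is left.
- tray_in (a point): Centre of the tray's inner floor, 28 mm above the bench; axes as the rig's. The open tray is 116 mm (x) by 150 mm (y) outside and 36 mm high, walls and floor 4 mm.
- tray_grip (a point): Centre of the top face of the tray's grip, 84 mm above the bench: an upright black tab, 10 mm thick along the track (y), 30 mm wide (x), 48 mm tall, standing on an arm 125 mm to the rig's -x of the tray's middle.
- tray_mark (a point): Where the top of the grip (point tray_grip) must stand. Below it and 37 mm nearer the robot, the mark itself is a steel ridge 30 mm long (x), 4 mm wide and 8 mm tall on the base plate, at rig y = -65 mm. Axes as the rig's.
- piece0: One of six white ceramic grinding cylinders, 20 mm in diameter and 18 mm long, all alike, standing in the pot at the start. Origin at its centre, z along its axis.
- piece1: One of six white ceramic grinding cylinders, 20 mm in diameter and 18 mm long, all alike, standing in the pot at the start. Origin at its centre, z along its axis.
- piece2: One of six white ceramic grinding cylinders, 20 mm in diameter and 18 mm long, all alike, standing in the pot at the start. Origin at its centre, z along its axis.
- piece3: One of six white ceramic grinding cylinders, 20 mm in diameter and 18 mm long, all alike, standing in the pot at the start. Origin at its centre, z along its axis.
- piece4: One of six white ceramic grinding cylinders, 20 mm in diameter and 18 mm long, all alike, standing in the pot at the start. Origin at its centre, z along its axis.
- piece5: One of six white ceramic grinding cylinders, 20 mm in diameter and 18 mm long, all alike, standing in the pot at the start. Origin at its centre, z along its axis.
- amber_bottle: Bystander: capped amber glass bottle, 72 mm in diameter, 170 mm tall, behind the stand. Origin at the centre of its underside.
- beaker: Bystander: empty glass beaker, about 68 mm across, 85 mm tall, to the rig's +y side. Origin at the centre of its underside.
- sample_jar: Bystander: small capped glass jar, 44 mm in diameter, 60 mm tall, beyond the rig's -y end. Origin at the centre of its underside.

How it is judged:
On the way, in this order (a step that is already met when the one before it is completed fails the run):
1. the tray's grip stands level with the mark (within 10 mm), the pot not yet tipped (y of tray_grip in the frame of tray_mark between -0.01 and 0.01 m and value of joint pot below 0.5 rad), for 0.2 s.
2. all six pieces are in the tray, which is at the mark (y of tray_grip in the frame of tray_mark between -0.01 and 0.01 m and x of piece0 in the frame of tray_in between -0.054 and 0.054 m and y of piece0 in the frame of tray_in between -0.071 and 0.071 m and z of piece0 in the frame of tray_in between 0 and 0.034 m and x of piece1 in the frame of tray_in between -0.054 and 0.054 m and y of piece1 in the frame of tray_in between -0.071 and 0.071 m and z of piece1 in the frame of tray_in between 0 and 0.034 m and x of piece2 in the frame of tray_in between -0.054 and 0.054 m and y of piece2 in the frame of tray_in between -0.071 and 0.071 m and z of piece2 in the frame of tray_in between 0 and 0.034 m and x of piece3 in the frame of tray_in between -0.054 and 0.054 m and y of piece3 in the frame of tray_in between -0.071 and 0.071 m and z of piece3 in the frame of tray_in between 0 and 0.034 m and x of piece4 in the frame of tray_in between -0.054 and 0.054 m and y of piece4 in the frame of tray_in between -0.071 and 0.071 m and z of piece4 in the frame of tray_in between 0 and 0.034 m and x of piece5 in the frame of tray_in between -0.054 and 0.054 m and y of piece5 in the frame of tray_in between -0.071 and 0.071 m and z of piece5 in the frame of tray_in between 0 and 0.034 m), for 0.2 s.
At the end, for the whole second after the job is handed in: The pot is upright again (within 0.09 rad, 5 degrees), the tray's grip is within 10 mm of level with the mark, and all six pieces lie at rest inside the tray (all of step 2 and value of joint pot below 0.09 rad and linear speed of each of piece0, piece1, piece2, piece3, piece4, piece5 below 0.03 m/s); the robot touches nothing.
It fails at once if the amber bottle is moved by more than 30 mm or tipped over (distance of amber_bottle from where it was at the start of the episode above 0.03 m or angle between amber_bottle's own z axis and vertical above 0.5 rad).
It fails at once if the beaker is moved by more than 30 mm or tipped over (distance of beaker from where it was at the start of the episode above 0.03 m or angle between beaker's own z axis and vertical above 0.5 rad).
It fails at once if the sample jar is moved by more than 30 mm or tipped over (distance of sample_jar from where it was at the start of the episode above 0.03 m or angle between sample_jar's own z axis and vertical above 0.5 rad).
It also fails if it takes over 67 s, if anything falls off the work surface, if the arm or the gripper's body presses on something with over 40 N, if the wrist force passes 120 N, or if a joint passes its speed limit or range.

## Robot

A 7-joint arm with a two-finger parallel gripper is mounted at the origin on the work surface. World frame = base frame: x ahead of the robot, y to its left, z up, the work surface at z = 0. Lengths are in m, angles in rad, forces in N, time in s.
With the tool pointing down it reaches from about 0.375 to 0.925 m from the base axis. Payload 3.1 kg.
Tool frame: the origin (TCP) lies midway between the tips of the shut fingers; the grasp point (between the pads) lies r.grip_point_offset behind it (r.grip_point_offset is the distance from the TCP to the grasp point, in m); x points along the fingers, z is the direction in which the jaws open and shut, and the axes are right-handed (so a half turn about x gives the same grasp; the last joint's range is limited). The gripper opens to 85 mm and grips with 20 to 120 N. Pads are 22 mm wide; open, the fingers measure 114 mm over their backs; the gripper's body (76 mm by 85 mm) begins 54 mm behind the grasp point. The pads swing forward as they close: fully open they stand 13 mm farther back than shut.
Start: joints at [-0.098, 0.383, 0.044, 1.598, -0.018, 1.161, -0.05], TCP at [0.65, 0, 0.231] pointing down, gripper open.
Joint ranges: [-2.61, 2.61], [-0.41, 2.15], [-1.48, 1.57], [0, 2.5], [-1.57, 4.71], [0.05, 1.97], [-2.85, 2.85]. Speed limits (rad/s): [2.79, 2.79, 3.14, 3.14, 3.14, 3.14, 3.14].

## Interface

Orientations are given as a 3x3 rotation matrix whose columns are the frame's x, y, z axes.
In Python, from rig import r gives the robot as it stands.
- The arm moves only by the tool arm_command, never from a script. Its argument "plan" is one flat list of numbers, 7 for each row, row after row: the shift along the world's x, y, z in m, then the turn, a rotation vector about the world's x, y, z in rad, then the opening, from -1 (shut) to 1 (fully open). A call has 1 to 8 rows; each row is the pose to reach, as a shift and turn from the pose commanded when the call began; what a row does not reach only later rows make up. A row lasts 1/8 s, in which the tool goes at most 62.5 mm and 10.7 degrees, less where a joint would pass 70% of its speed; a pose out of reach is approached as far as the arm can. A call with a gripper value outside its range is refused whole. The fingers move at their own pace and stop on an object; "squeeze" is the grip in N (left out, the last holds). Time passes only in rows, so rows that repeat a pose let the fingers close. It gives the time, the measured TCP pose, the force and the opening at its end, in the units of the state.
- r.read_state(): the state, without advancing time (a new reading comes with each control period).
- r.capture(name): name is "scene" or "side" or "wrist"; returns a dict with "image" (400x640x3 uint8, red, green, blue), "fx", "fy", "cx", "cy" (pixels), "k1" (the pictures are not rectified: a ray, as slopes to the right and down, at radius r is drawn at 1 + k1 r^2 times it, then the intrinsics apply), "R" (3x3) and "t" (3): a world point X has camera coordinates R X + t. Camera axes: x right, y down, z forward; pixel columns grow to the right and rows downward; lengths in m; the calibration is good to about 2 mm. A picture is of the moment at which its call begins. There is no depth.
- r.close_job(): hands the job in, once; it reports no verdict.
The state is a dict: "clock": time; "joints": joint angles; "joint_vel": joint speeds; "joint_efforts": joint torques, N m; "position": TCP position; "ee_rot": TCP orientation; "ft_force": force on the tool from outside, world axes, zero at the start; "wrist_torque": the same for the moment, N m; "width": finger opening in m.
Only numpy, scipy, OpenCV 4.12 (cv2) and the standard library are available. Lean on these libraries where they do the work, as an engineer would, in place of code of your own. Each camera call takes 0.05 s, during which the arm holds its last target. There are 200 camera calls.

## Working session

There is one attempt and no reset: what is moved stays moved. The work goes in short steps, Python scripts to look and compute and a tool call to move; the robot and the scene stay as the last step left them, time stands still between calls to the robot, and variables do not carry over. Pictures are saved under pics/ and viewed, about 8 in all and at most 12, crops included, and the job is handed in when it is done.

Besides the shell and the picture viewer there is one more tool, called after "Emit:" as name(argument=value, ...) on one line, values as JSON. arm_command: Moves the arm, as the interface text tells. Its arguments: {"type":"object","properties":{"plan":{"type":"array","items":{"type":"number"}},"squeeze":{"type":"number"}},"required":["plan"]}

```bash
mkdir -p pics; ls; python3 - <<'E'
from rig import r
import cv2,numpy as np,json
s=r.read_state();print({k:np.round(v,3).tolist() for k,v in s.items()},r.grip_point_offset)
for n in("scene","side"):
    c=r.capture(n);cv2.imwrite(f"pics/{n}0.png",c["image"][:,:,::-1])
    print(n,{k:np.round(c[k],4).tolist() for k in c if k!="image"})
    json.dump({k:np.asarray(c[k]).tolist() for k in c if k!="image"},open(f"{n}.json","w"))
E
```

```text
pics
{'clock': 0.0, 'joints': [-0.098, 0.384, 0.044, 1.6, -0.018, 1.161, -0.05], 'joint_vel': [-0.001, 0.003, -0.001, 0.0, -0.002, -0.001, 0.0], 'joint_efforts': [-0.001, -43.347, 1.024, -24.951, 0.011, 0.011, -0.0], 'position': [0.649, 0.0, 0.23], 'ee_rot': [[-0.003, -0.0, 1.0], [-0.0, 1.0, 0.0], [-1.0, -0.0, -0.003]], 'ft_force': [0.092, -0.078, 0.616], 'wrist_torque': [0.025, 0.045, -0.018], 'width': 0.085} 0.0187
scene {'fx': 455.4141, 'fy': 455.4141, 'cx': 322.4636, 'cy': 194.4115, 'k1': -0.0174, 'R': [[-0.5695, 0.822, -0.0013], [0.6185, 0.4275, -0.6594], [-0.5414, -0.3763, -0.7518]], 't': [0.3357, -0.3099, 1.5666]}
side {'fx': 415.6786, 'fy': 415.6786, 'cx': 325.3172, 'cy': 196.5177, 'k1': -0.0572, 'R': [[0.9301, -0.3669, -0.0137], [-0.2124, -0.5073, -0.8352], [0.2995, 0.7797, -0.5498]], 't': [-0.5611, 0.2716, 0.8465]}
```

View pics/scene0.png

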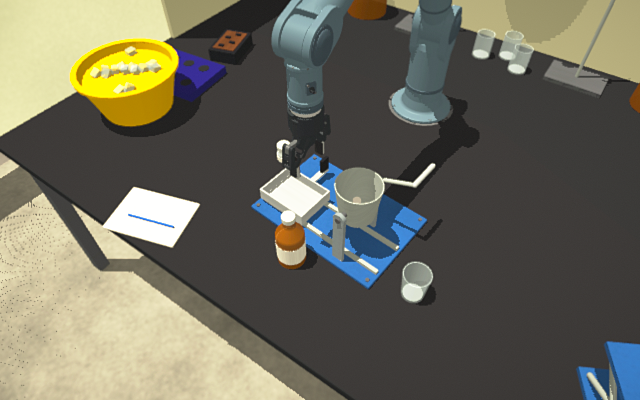

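View pics/side0.png

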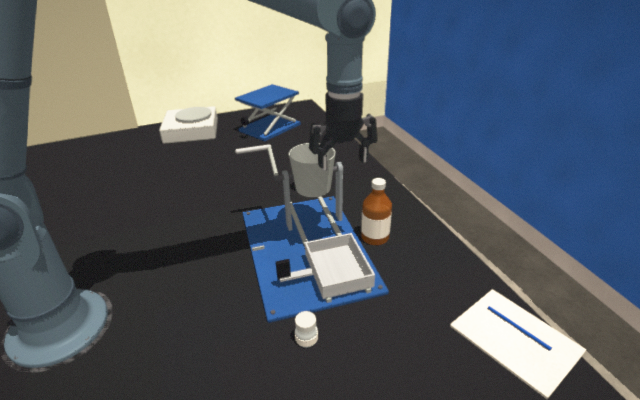

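The scene view shows the tray near the rig's -y end, the pot at (358,190), the lever end at (433,167), the bottle at (290,245) and the beaker at (416,283). In the side view the plate corners are about (243,211), (269,314) and (383,294). The grip is at (283,268), the ridge at (258,248), the lever bar spans (237,151)-(268,148), and the jar is at (306,330). Next I fit the rig pose.

```bash
cat > h.py <<'E'
import numpy as np,json,cv2
from scipy.optimize import least_squares
C={n:json.load(open(f"{n}.json")) for n in("scene","side")}
def proj(c,X):
    p=np.atleast_2d(X)@np.array(c["R"]).T+c["t"];s=p[:,:2]/p[:,2:]
    s=s*(1+c["k1"]*(s**2).sum(1,keepdims=True))
    return s*[c["fx"],c["fy"]]+[c["cx"],c["cy"]]
def w(P,p):
    P=np.atleast_2d(np.array(P,float));a=p[2];R=np.array([[np.cos(a),-np.sin(a),0],[np.sin(a),np.cos(a),0],[0,0,1]])
    return P@R.T+[p[0],p[1],0]
def lever(q):
    a=np.arctan2(42,91);return [-.135,.1*np.cos(a+q),.167+.1*np.sin(a+q)]
E
python3 - <<'E'
from h import *
obs=[("scene",[-.18,.11,.012],(427,220)),("scene",[.09,.11,.012],(369,285)),("scene",[.09,-.29,.012],(251,206)),("scene",[-.18,-.29,.012],(316,154)),
("side",[-.18,.11,.012],(243,210)),("side",[-.18,-.29,.012],(269,312)),("side",[.09,-.29,.012],(383,292)),
("side",[-.162,-.065,.02],(258,247)),("side",lever(0),(253,150)),("scene",lever(0),(424,175))]
f=lambda p:np.concatenate([(proj(C[n],w(X,p))[0]-o) for n,X,o in obs])
best=min((least_squares(f,[.65,0,a],loss="soft_l1",f_scale=2) for a in np.arange(-3,3.2,.7)),key=lambda s:s.cost)
p=best.x;print(p,np.round(f(p).reshape(-1,2),1).tolist())
json.dump(p.tolist(),open("p.json","w"))
for n in C:
    im=cv2.imread(f"pics/{n}0.png");S=4
    P=w([[-.18,.11,.012],[.09,.11,.012],[.09,-.29,.012],[-.18,-.29,.012],[-.162,-.065,.02],lever(0),[-.175,*lever(0)[1:]],[-.095,*lever(0)[1:]],[-.069,0,.183],[.069,0,.183],[-.125,-.205,.084]],p)
    u=proj(C[n],P);x0,y0=(235,130) if n=="scene" else (225,130)
    im=cv2.resize(im[y0:y0+(160 if n=="scene" else 190),x0:x0+200],None,fx=S if n=="scene" else 3,fy=S if n=="scene" else 3,interpolation=cv2.INTER_CUBIC)
    S=S if n=="scene" else 3
    for q in u: cv2.drawMarker(im,tuple(int(v) for v in (q-[x0,y0]+.5)*S),(0,0,255),0,12,1)
    cv2.imwrite(f"pics/{n}1.png",im)
print("lever",w(lever(0),p),"grip q0",w([-.125,-.205,.084],p),"mark",w([-.125,-.065,.084],p))
E
```

```text
[ 0.62063179  0.12176947 -0.09490102] [[0.9, -0.3], [-1.0, 3.1], [-0.2, -0.9], [-1.1, -0.8], [-0.0, 0.6], [-2.8, 6.3], [5.3, -1.7], [0.2, -1.3], [-0.8, -1.5], [1.1, -0.1]]
lever [[0.49484295 0.22494927 0.20890582]] grip q0 [[ 0.47676873 -0.07046325  0.084     ]] mark [[0.49003494 0.06890679 0.084     ]]
```

View pics/side1.png

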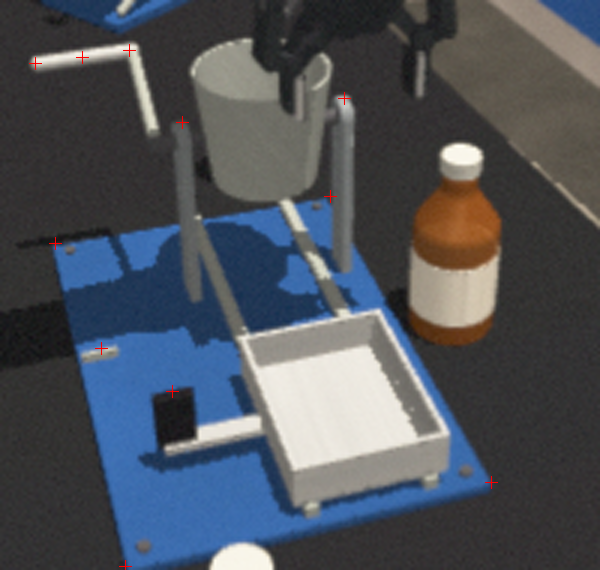

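View pics/scene1.png

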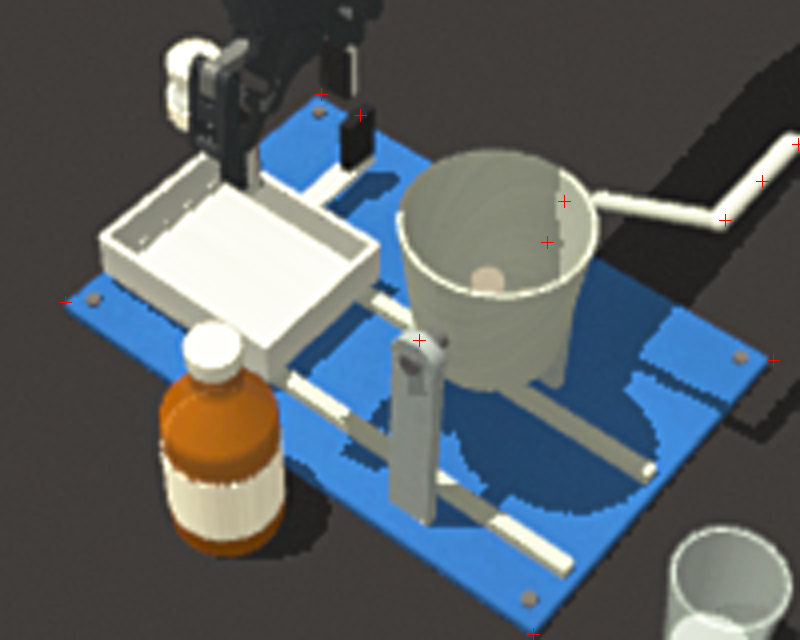

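The fit is good: the overlay marks sit on the plate corners, ridge and lever in both views, and the tray is at about 0. The rig origin is (0.621, 0.122) with yaw -0.095. Next I go above the grip and turn the jaws along the track.

Emit:
arm_command(plan=[-0.03,-0.01,0,0,0,0.184,1,-0.06,-0.02,0,0,0,0.368,1,-0.09,-0.03,0,0,0,0.552,1,-0.12,-0.04,0,0,0,0.736,1,-0.15,-0.05,0,0,0,0.92,1,-0.18,-0.06,-0.01,0,0,1.104,1,-0.18,-0.07,-0.03,0,0,1.288,1,-0.18,-0.07,-0.05,0,0,1.472,1])

```text
clock: 1.1
position: [0.4692, -0.0711, 0.1807]
ee_rot: [[-0.0, -0.996, 0.095], [-0.0, 0.095, 0.996], [-1.0, -0.0, -0.0]]
ft_force: [-0.7, -0.0, -1.1]
width: 0.0855
```

Emit:
arm_command(plan=[0,0,-0.03,0,0,0,1,0,0,-0.06,0,0,0,1,0,0,-0.09,0,0,0,1,0,0,-0.115,0,0,0,1,0,0,-0.13,0,0,0,1,0,0,-0.13,0,0,0,1])

```text
clock: 1.85
position: [0.4688, -0.0699, 0.0502]
ee_rot: [[-0.003, -0.995, 0.099], [0.0, 0.099, 0.995], [-1.0, 0.003, -0.0]]
ft_force: [-0.3, 0.2, -0.3]
width: 0.0854
```

```bash
python3 - <<'E'
from rig import r
import cv2,numpy as np
a=r.capture("side")["image"][:,:,::-1];b=r.capture("scene")["image"][:,:,::-1]
s=r.read_state();print(s["position"],np.round(s["ee_rot"],3).tolist(),s["clock"],s["ft_force"])
cv2.imwrite("pics/a1.png",np.hstack([cv2.resize(x[y:y+190,u:u+130],None,fx=3,fy=3) for x,u,y in((a,220,150),(b,245,110))]))
E
```

```text
[ 0.47061851 -0.07003335  0.05181463] [[0.001, -0.995, 0.099], [-0.0, 0.099, 0.995], [-1.0, -0.001, 0.0]] 1.95 [ 0.61295116 -0.4776587   0.10196772]
```

View pics/a1.png

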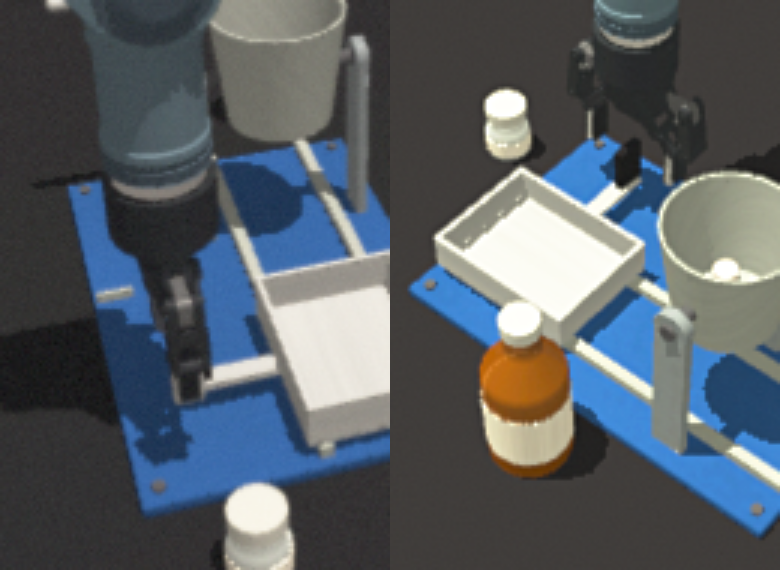

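The tab (scene crop (627,163)) stands between the open fingers. I close on it and slide.

Emit:
arm_command(plan=[0,0,0,0,0,0,-1,0,0,0,0,0,0,-1,0,0,0,0,0,0,-1,0,0,0,0,0,0,-1,0,0,0,0,0,0,-1,0,0,0,0,0,0,-1], squeeze=30)

```text
clock: 2.7
position: [0.4701, -0.0703, 0.0515]
ee_rot: [[0.0, -0.995, 0.098], [-0.001, 0.098, 0.995], [-1.0, -0.0, -0.001]]
ft_force: [-0.7, -1.3, 3.3]
width: 0.0098
```

Emit:
arm_command(plan=[0.001,0.012,0,0,0,0,-1,0.003,0.032,0,0,0,0,-1,0.005,0.056,0,0,0,0,-1,0.0075,0.08,0,0,0,0,-1,0.01,0.104,0,0,0,0,-1,0.012,0.124,0,0,0,0,-1,0.0133,0.139,0,0,0,0,-1,0.0133,0.139,0,0,0,0,-1])

```text
clock: 3.7
position: [0.4824, 0.0729, 0.0515]
ee_rot: [[-0.001, -0.996, 0.094], [0.002, 0.094, 0.996], [-1.0, 0.001, 0.002]]
ft_force: [-3.5, 2.5, 5.7]
width: 0.0093
```

```bash
python3 - <<'E'
from h import *
from rig import r
a=r.capture("side")["image"][:,:,::-1].copy();b=r.capture("scene")["image"][:,:,::-1].copy()
s=r.read_state();print(s["position"],s["clock"],s["ft_force"],s["width"])
p=json.load(open("p.json"));P=np.array([s["position"]])-[p[0],p[1],0];c,sn=np.cos(p[2]),np.sin(p[2]);print("rig y",-sn*P[0,0]+c*P[0,1])
o=[]
for im,n,u,y in((a,"side",220,120),(b,"scene",275,110)):
    q=proj(C[n],w([[-.058,-.14,.06],[-.058,.01,.06],[.058,-.14,.06],[.058,.01,.06]],p))
    x=cv2.resize(im[y:y+190,u:u+130],None,fx=3,fy=3)
    for v in q: cv2.drawMarker(x,tuple(int(k) for k in (v-[u,y]+.5)*3),(0,0,255),0,10,1)
    o.append(x)
cv2.imwrite("pics/a2.png",np.hstack(o))
E
```

```text
[0.48233466 0.07213853 0.0515049 ] 3.8 [-3.0957536   1.63981072  6.60678447] 0.009474138545400055
rig y -0.06251246672389178
```

View pics/a2.png

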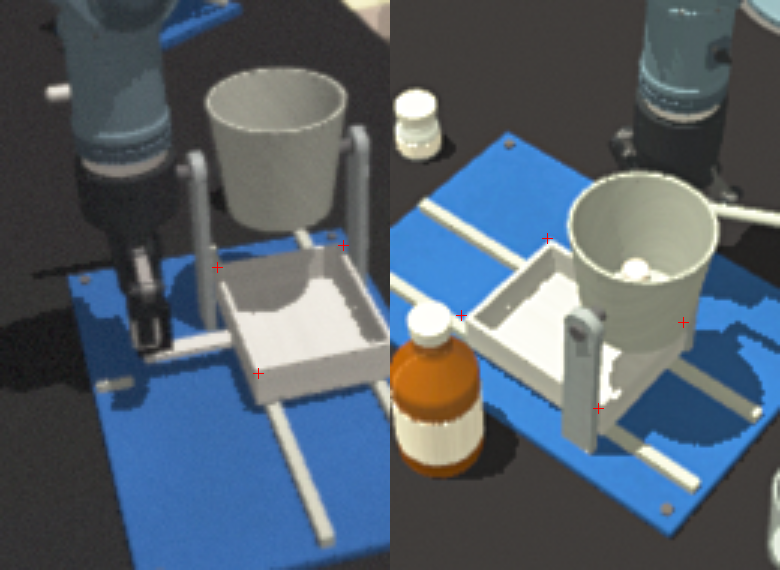

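The tray is under the pot with its corners within a few mm of prediction. The TCP is at rig y -62.5, so I trim it by about -2.5 mm.

Emit:
arm_command(plan=[0,-0.001,0,0,0,0,-1,0,-0.002,0,0,0,0,-1,0,-0.002,0,0,0,0,-1,0,-0.002,0,0,0,0,-1])

```text
clock: 4.3
position: [0.4821, 0.0696, 0.0515]
ee_rot: [[-0.002, -0.995, 0.096], [0.002, 0.096, 0.995], [-1.0, 0.002, 0.002]]
ft_force: [-3.6, 1.7, 6.8]
width: 0.0094
```

Emit:
arm_command(plan=[0,0,0,0,0,0,1,0,0,0,0,0,0,1,0,0,0,0,0,0,1,0,0,0,0,0,0,1,0,0,0.04,0,0,0,1,0,0,0.1,0,0,0,1,0,0,0.16,0,0,0,1,0,0,0.22,0,0,0,1])

```text
clock: 5.3
position: [0.483, 0.0668, 0.2732]
ee_rot: [[0.0, -0.995, 0.099], [0.0, 0.099, 0.995], [-1.0, -0.0, 0.0]]
ft_force: [1.7, -0.4, 0.7]
width: 0.0856
```

Emit:
arm_command(plan=[0.003,0.04,0.01,0,0,0,1,0.006,0.08,0.01,0,0,0,1,0.009,0.12,0.01,0,0,0,1,0.01,0.156,0,0,0,0,1,0.01,0.156,-0.03,0,0,0,1,0.01,0.156,-0.06,0,0,0,1,0.01,0.156,-0.08,0,0,0,1,0.01,0.156,-0.08,0,0,0,1])

```text
clock: 6.3
position: [0.4917, 0.222, 0.1891]
ee_rot: [[-0.005, -0.995, 0.099], [-0.002, 0.099, 0.995], [-1.0, 0.004, -0.003]]
ft_force: [-0.4, -0.9, 0.5]
width: 0.0857
```

```bash
python3 - <<'E'
from h import *
from rig import r
a=r.capture("side")["image"][:,:,::-1].copy();b=r.capture("scene")["image"][:,:,::-1].copy()
s=r.read_state();print(s["position"],s["clock"],s["ft_force"],s["width"])
p=json.load(open("p.json"))
o=[]
for im,n,u,y in((a,"side",220,100),(b,"scene",305,90)):
    q=proj(C[n],w([[-.14,-.065,.084],[-.11,-.065,.084],[-.058,-.14,.06],[-.058,.01,.06],[.058,-.14,.06],lever(0)],p))
    x=cv2.resize(im[y:y+190,u:u+130],None,fx=3,fy=3)
    for v in q: cv2.drawMarker(x,tuple(int(k) for k in (v-[u,y]+.5)*3),(0,0,255),0,10,1)
    o.append(x)
cv2.imwrite("pics/a3.png",np.hstack(o))
E
```

```text
[0.49363631 0.22306167 0.19171373] 6.4 [0.12668038 0.61605739 0.04832933] 0.08547516499793661
```

View pics/a3.png

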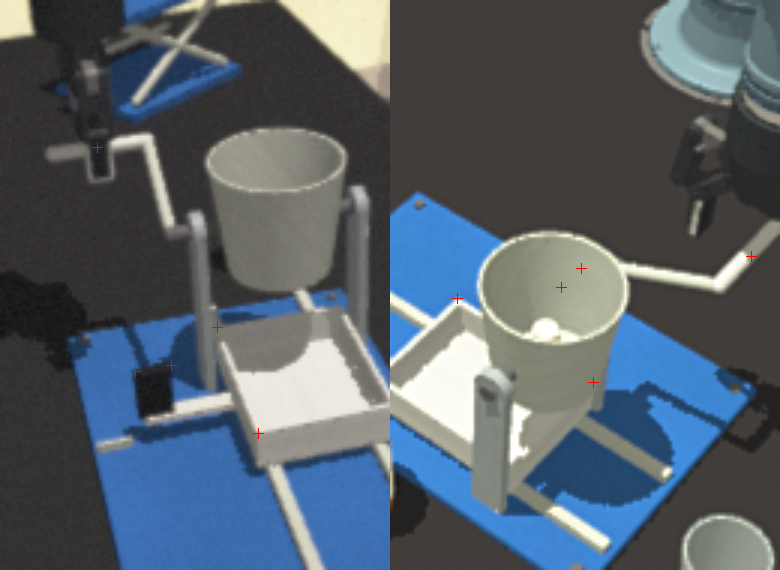

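The grip top edges coincide with the mark prediction (137,371)-(170,366), so the tray is at the mark, and the bar is between the fingers. I close the gripper and compute the arc rows.

Emit:
arm_command(plan=[0,0.002,0,0,0,0,-1,0,0.002,0,0,0,0,-1,0,0.002,0,0,0,0,-1,0,0.002,0,0,0,0,-1,0,0.002,0,0,0,0,-1,0,0.002,0,0,0,0,-1], squeeze=35)

```text
clock: 7.15
position: [0.4932, 0.2219, 0.1916]
ee_rot: [[-0.002, -0.995, 0.1], [-0.005, 0.1, 0.995], [-1.0, 0.001, -0.005]]
ft_force: [-2.3, -4.7, 4.3]
width: 0.0106
```

```bash
cat > arc.py <<'E'
from h import *
p=json.load(open("p.json"))
def arc(qs):
    P=np.array([w(lever(q),p)[0] for q in qs]);
    for i in range(1,len(qs),8):
        print("from",qs[i-1],"to",qs[min(i+7,len(qs)-1)]);print(np.round(P[i:i+8]-P[i-1],3).tolist())
E
python3 - <<'E'
from rig import r;s=r.read_state();print(s["position"],s["width"],s["ft_force"])
from arc import *
arc(np.round(np.r_[0,np.linspace(.06,.75,8),np.linspace(.85,1.4,8),np.linspace(1.44,1.8,8),np.linspace(1.85,2.25,8)],3))
E
```

```text
[0.49316566 0.22188901 0.19159496] 0.010564040939481658 [-2.27672684 -4.74400383  4.28700406]
from 0.0 to 0.75
[[-0.0, -0.003, 0.005], [-0.001, -0.008, 0.014], [-0.001, -0.014, 0.022], [-0.002, -0.02, 0.029], [-0.003, -0.027, 0.036], [-0.003, -0.035, 0.041], [-0.004, -0.044, 0.046], [-0.005, -0.053, 0.051]]
from 0.75 to 1.4
[[-0.001, -0.009, 0.003], [-0.002, -0.017, 0.005], [-0.002, -0.025, 0.007], [-0.003, -0.032, 0.007], [-0.004, -0.04, 0.007], [-0.005, -0.048, 0.007], [-0.005, -0.056, 0.006], [-0.006, -0.063, 0.004]]
from 1.4 to 1.8
[[-0.0, -0.004, -0.001], [-0.001, -0.009, -0.003], [-0.001, -0.013, -0.005], [-0.002, -0.018, -0.007], [-0.002, -0.023, -0.009], [-0.003, -0.027, -0.012], [-0.003, -0.031, -0.015], [-0.003, -0.035, -0.018]]
from 1.8 to 2.25
[[-0.0, -0.004, -0.003], [-0.001, -0.008, -0.007], [-0.001, -0.012, -0.011], [-0.001, -0.016, -0.015], [-0.002, -0.019, -0.02], [-0.002, -0.022, -0.025], [-0.002, -0.025, -0.03], [-0.003, -0.028, -0.035]]
```

Emit:
arm_command(plan=[0,-0.003,0.005,0,0,0,-1,-0.001,-0.008,0.014,0,0,0,-1,-0.001,-0.014,0.022,0,0,0,-1,-0.002,-0.02,0.029,0,0,0,-1,-0.003,-0.027,0.036,0,0,0,-1,-0.003,-0.035,0.041,0,0,0,-1,-0.004,-0.044,0.046,0,0,0,-1,-0.005,-0.053,0.051,0,0,0,-1])

```text
clock: 8.15
position: [0.489, 0.1737, 0.2438]
ee_rot: [[0.003, -0.995, 0.097], [0.003, 0.097, 0.995], [-1.0, -0.003, 0.004]]
ft_force: [5.4, 2.5, -7.2]
width: 0.0107
```

```bash
cat > look.py <<'E'
from h import *
from rig import r
import sys
p=json.load(open("p.json"))
s=r.read_state();d=np.array(s["position"])-[p[0],p[1],0];sn,c=np.sin(p[2]),np.cos(p[2])
y=-sn*d[0]+c*d[1];z=d[2]+.0187-.167
print("rig y",y,"z",z,"rad",np.hypot(y,z),"q",np.arctan2(z,y)-np.arctan2(42,91),s["ft_force"],s["width"],s["clock"])
if len(sys.argv)>1:
    a=r.capture("side")["image"][:,:,::-1];b=r.capture("scene")["image"][:,:,::-1]
    cv2.imwrite(sys.argv[1],np.hstack([cv2.resize(x[v:v+190,u:u+130],None,fx=3,fy=3) for x,u,v in((a,225,100),(b,290,90))]))
E
python3 look.py
```

```text
rig y 0.0392498349518558 z 0.09546531971382557 rad 0.10321907193833345 q 0.7483137652035912 [ 5.41492586  2.50850613 -7.20367525] 0.010686821685243082 8.15
```

Emit:
arm_command(plan=[-0.001,-0.009,0.003,0,0,0,-1,-0.002,-0.017,0.005,0,0,0,-1,-0.002,-0.025,0.007,0,0,0,-1,-0.003,-0.032,0.007,0,0,0,-1,-0.004,-0.04,0.007,0,0,0,-1,-0.005,-0.048,0.007,0,0,0,-1,-0.005,-0.056,0.006,0,0,0,-1,-0.006,-0.063,0.004,0,0,0,-1])

```text
clock: 9.15
position: [0.4838, 0.1124, 0.2512]
ee_rot: [[0.006, -0.995, 0.096], [0.005, 0.096, 0.995], [-1.0, -0.005, 0.006]]
ft_force: [-0.4, 2.9, 10.8]
width: 0.0104
```

Emit:
arm_command(plan=[0,-0.004,-0.001,0,0,0,-1,-0.001,-0.009,-0.003,0,0,0,-1,-0.001,-0.013,-0.005,0,0,0,-1,-0.002,-0.018,-0.007,0,0,0,-1,-0.002,-0.023,-0.009,0,0,0,-1,-0.003,-0.027,-0.012,0,0,0,-1,-0.003,-0.031,-0.015,0,0,0,-1,-0.003,-0.035,-0.018,0,0,0,-1])

```text
clock: 10.15
position: [0.4806, 0.0746, 0.2327]
ee_rot: [[0.004, -0.995, 0.098], [0.001, 0.098, 0.995], [-1.0, -0.004, 0.001]]
ft_force: [-1.1, 1.4, 5.8]
width: 0.0105
```

```bash
python3 look.py pics/a4.png
```

```text
rig y -0.060259919519074834 z 0.08439814731231385 rad 0.1037029660626754 q 1.7584460155801171 [-1.05822737  1.43573306  5.84085948] 0.010513953845601316 10.15
```

View pics/a4.png

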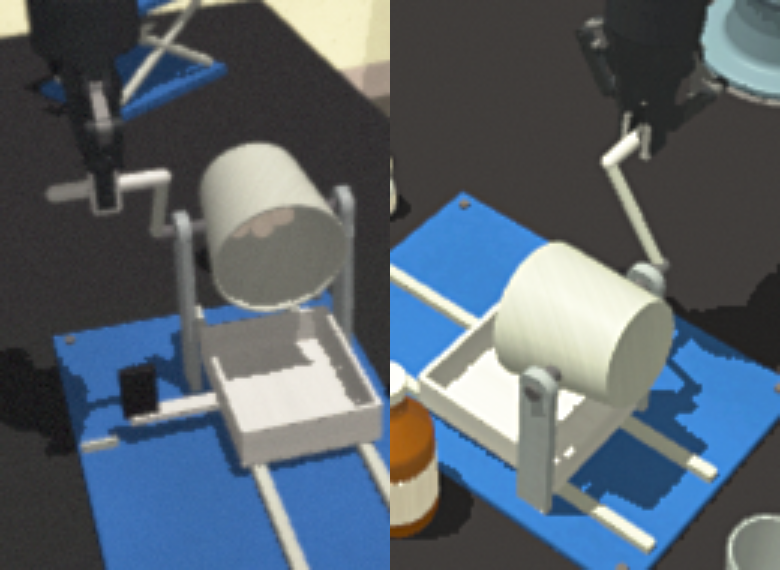

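The pot is tipped to about 1.76 rad with the pieces still at the pot's bottom (side crop (268,222)), and the grip is firm. I keep tipping slowly.

Emit:
arm_command(plan=[0,-0.002,-0.0015,0,0,0,-1,0,-0.004,-0.003,0,0,0,-1,-0.0005,-0.006,-0.005,0,0,0,-1,-0.001,-0.008,-0.007,0,0,0,-1,-0.001,-0.01,-0.009,0,0,0,-1,-0.001,-0.012,-0.011,0,0,0,-1,-0.001,-0.014,-0.013,0,0,0,-1,-0.001,-0.016,-0.015,0,0,0,-1])

```text
clock: 11.25
position: [0.4791, 0.058, 0.2168]
ee_rot: [[0.002, -0.995, 0.099], [0.0, 0.099, 0.995], [-1.0, -0.002, 0.001]]
ft_force: [-2.5, -1.3, 8.3]
width: 0.0105
```

Emit:
arm_command(plan=[0,-0.0015,-0.0025,0,0,0,-1,-0.001,-0.003,-0.005,0,0,0,-1,-0.001,-0.0045,-0.0075,0,0,0,-1,-0.001,-0.006,-0.01,0,0,0,-1,-0.001,-0.0075,-0.0125,0,0,0,-1,-0.001,-0.009,-0.015,0,0,0,-1,-0.001,-0.0105,-0.0175,0,0,0,-1,-0.001,-0.012,-0.02,0,0,0,-1])

```text
clock: 12.25
position: [0.4779, 0.0444, 0.1963]
ee_rot: [[0.001, -0.995, 0.099], [-0.002, 0.099, 0.995], [-1.0, -0.001, -0.002]]
ft_force: [-1.0, -3.0, 6.5]
width: 0.0103
```

```bash
python3 look.py pics/a5.png
```

```text
rig y -0.09055982752149502 z 0.048046370596354415 rad 0.10251602844533707 q 2.2213982678132487 [-1.00591258 -2.98520439  6.48345767] 0.01033020646525545 12.25
```

View pics/a5.png

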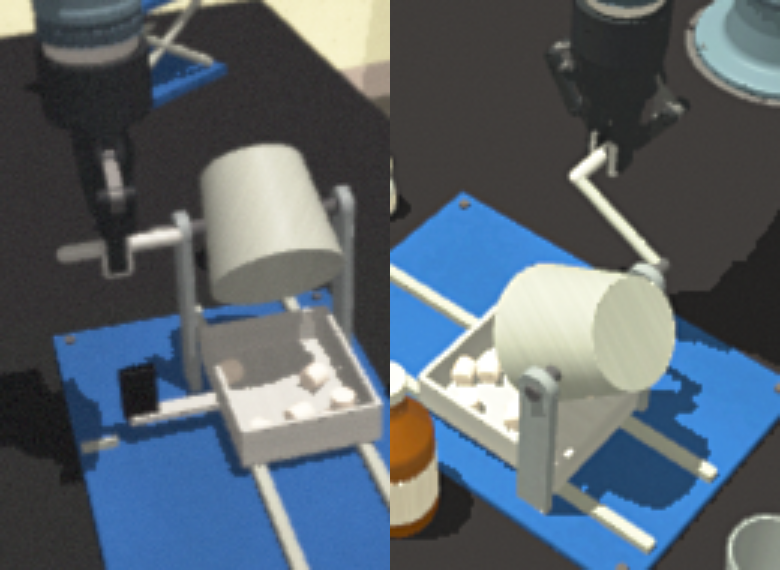

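All the drop happened inside the tray: pieces show at (230,372), (315,375), (342,398), (300,410) and (258,425) in the side crop, with nothing outside. Now I compute the arc back.

```bash
python3 - <<'E'
from arc import *
arc(np.round(np.r_[2.23,np.linspace(2.17,1.55,8),np.linspace(1.44,.75,8),np.linspace(.65,-.04,8)],3))
E
```

```text
from 2.23 to 1.55
[[0.0, 0.003, 0.005], [0.001, 0.008, 0.013], [0.001, 0.013, 0.02], [0.002, 0.019, 0.026], [0.002, 0.026, 0.032], [0.003, 0.033, 0.037], [0.004, 0.041, 0.042], [0.005, 0.049, 0.046]]
from 1.55 to 0.75
[[0.001, 0.01, 0.004], [0.002, 0.02, 0.006], [0.003, 0.029, 0.008], [0.004, 0.039, 0.008], [0.005, 0.049, 0.008], [0.006, 0.059, 0.007], [0.006, 0.068, 0.004], [0.007, 0.078, 0.001]]
from 0.75 to -0.04
[[0.001, 0.009, -0.004], [0.002, 0.017, -0.009], [0.002, 0.025, -0.015], [0.003, 0.033, -0.022], [0.004, 0.039, -0.029], [0.004, 0.045, -0.037], [0.005, 0.05, -0.045], [0.005, 0.054, -0.054]]
```

Emit:
arm_command(plan=[0,0.003,0.005,0,0,0,-1,0.001,0.008,0.013,0,0,0,-1,0.001,0.013,0.02,0,0,0,-1,0.002,0.019,0.026,0,0,0,-1,0.002,0.026,0.032,0,0,0,-1,0.003,0.033,0.037,0,0,0,-1,0.004,0.041,0.042,0,0,0,-1,0.005,0.049,0.046,0,0,0,-1])

```text
clock: 13.35
position: [0.4817, 0.0893, 0.2416]
ee_rot: [[-0.003, -0.995, 0.102], [-0.009, 0.102, 0.995], [-1.0, 0.002, -0.009]]
ft_force: [-4.2, -10.1, 12.8]
width: 0.0105
```

Emit:
arm_command(plan=[0.001,0.01,0.004,0,0,0,-1,0.002,0.02,0.006,0,0,0,-1,0.003,0.029,0.008,0,0,0,-1,0.004,0.039,0.008,0,0,0,-1,0.005,0.049,0.008,0,0,0,-1,0.006,0.059,0.007,0,0,0,-1,0.006,0.068,0.004,0,0,0,-1,0.007,0.078,0.001,0,0,0,-1])

```text
clock: 14.35
position: [0.4892, 0.1734, 0.24]
ee_rot: [[-0.0, -0.995, 0.098], [-0.001, 0.098, 0.995], [-1.0, 0.0, -0.001]]
ft_force: [0.5, -5.1, 1.7]
width: 0.0104
```

```bash
python3 look.py
```

```text
rig y 0.03891306336893666 z 0.09173689533055215 rad 0.09964880564082823 q 0.7372116666200508 [ 0.46744064 -5.13010512  1.72981523] 0.01040072482674822 14.35
```

Emit:
arm_command(plan=[0.001,0.009,-0.004,0,0,0,-1,0.002,0.017,-0.009,0,0,0,-1,0.002,0.025,-0.015,0,0,0,-1,0.003,0.033,-0.022,0,0,0,-1,0.004,0.039,-0.029,0,0,0,-1,0.004,0.045,-0.037,0,0,0,-1,0.005,0.05,-0.045,0,0,0,-1,0.005,0.053,-0.053,0,0,0,-1])

```text
clock: 15.35
position: [0.4942, 0.2221, 0.1933]
ee_rot: [[-0.004, -0.995, 0.101], [-0.009, 0.101, 0.995], [-1.0, 0.003, -0.009]]
ft_force: [-19.2, -21.4, 49.3]
width: 0.0107
```

```bash
python3 look.py
```

```text
rig y 0.08785914026761207 z 0.045004267888743066 rad 0.09871480464836915 q 0.0409775226138519 [-19.21419515 -21.38138055  49.25978717] 0.010674980645483693 15.35
```

The pot is at its stop: the pose matches the grasp pose, with 49 N of reaction. I ease off a little, release, and withdraw upward.

Emit:
arm_command(plan=[0,-0.001,0.003,0,0,0,-1,0,-0.001,0.003,0,0,0,1,0,-0.001,0.003,0,0,0,1,0,-0.001,0.003,0,0,0,1,0,-0.001,0.003,0,0,0,1,0,-0.001,0.003,0,0,0,1])

```text
clock: 16.1
position: [0.4942, 0.2253, 0.19]
ee_rot: [[-0.0, -0.995, 0.098], [0.0, 0.098, 0.995], [-1.0, 0.0, 0.0]]
ft_force: [0.1, -0.1, -0.3]
width: 0.0853
```

Emit:
arm_command(plan=[0,0,0.03,0,0,0,1,0,0,0.08,0,0,0,1,0,0,0.13,0,0,0,1,-0.02,0.04,0.16,0,0,0,1,-0.03,0.09,0.16,0,0,0,1,-0.03,0.12,0.16,0,0,0,1,-0.03,0.12,0.16,0,0,0,1])

```text
clock: 16.98
position: [0.4625, 0.3484, 0.3501]
ee_rot: [[-0.001, -0.996, 0.093], [0.002, 0.093, 0.996], [-1.0, 0.001, 0.001]]
ft_force: [0.9, -0.2, 0.1]
width: 0.0853
```

```bash
python3 - <<'E'
from h import *
from rig import r
a=r.capture("side")["image"][:,:,::-1].copy();b=r.capture("scene")["image"][:,:,::-1].copy()
s=r.read_state();print(s["position"],s["clock"],s["ft_force"])
p=json.load(open("p.json"));o=[]
L=lever(0)
for im,n,u,y in((a,"side",225,110),(b,"scene",275,110)):
    q=proj(C[n],w([[-.14,-.065,.084],[-.11,-.065,.084],L,[-.175,*L[1:]],[-.095,*L[1:]]],p))
    x=cv2.resize(im[y:y+150,u:u+(130 if n=="side" else 130)],None,fx=3,fy=3,interpolation=cv2.INTER_CUBIC)
    if n=="scene": x=cv2.resize(im[y:y+150,u:u+170],None,fx=3,fy=3,interpolation=cv2.INTER_CUBIC)[:,:410]
    for v in q: cv2.drawMarker(x,tuple(int(k) for k in (v-[u,y]+.5)*3),(0,0,255),0,8,1)
    o.append(x)
cv2.imwrite("pics/a6.png",np.hstack(o))
E
```

```text
[0.46449259 0.34435323 0.34986694] 17.075 [0.45533367 1.02545046 0.10781938]
```

View pics/a6.png

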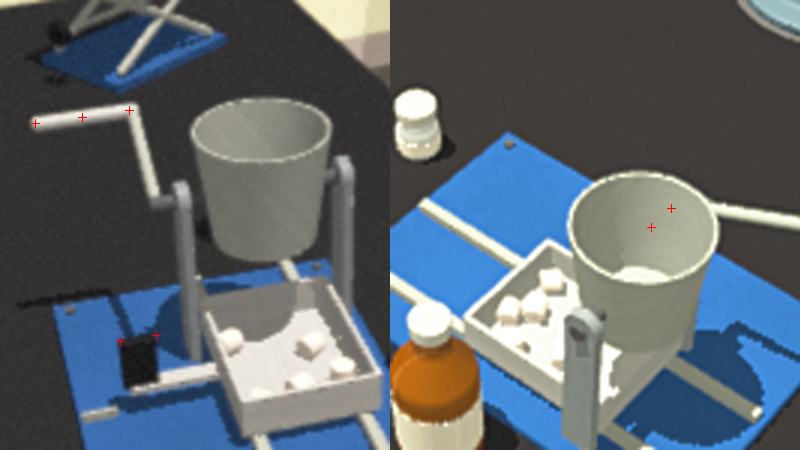

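The lever is back on its upright marks and the grip is at the mark. I can make out about five pieces in the tray, and there is a bright patch at the bottom of the pot (645,273). I look from above with the wrist camera to find the sixth.

Emit:
arm_command(plan=[0,-0.02,0.03,0,0,0,1,0.01,-0.06,0.06,0,0,0,1,0.03,-0.11,0.07,0,0,0,1,0.06,-0.17,0.07,0,0,0,1,0.08,-0.22,0.07,0,0,0,1,0.1,-0.27,0.07,0,0,0,1,0.11,-0.31,0.07,0,0,0,1,0.11,-0.31,0.07,0,0,0,1])

```text
clock: 18.08
position: [0.5746, 0.0265, 0.4199]
ee_rot: [[-0.001, -0.994, 0.112], [-0.003, 0.112, 0.994], [-1.0, 0.0, -0.003]]
ft_force: [-0.8, -0.3, 0.2]
width: 0.0853
```

```bash
python3 - <<'E'
from h import *
from rig import r
c=r.capture("wrist");p=json.load(open("p.json"))
cv2.imwrite("pics/w1.png",c["image"][:,:,::-1])
print(np.round(proj(c,w([[-.054,-.136,.028],[.054,-.136,.028],[.054,.006,.028],[-.054,.006,.028],[0,0,.125],[0,0,.222],[-.125,-.065,.084]],p))).tolist(),r.read_state()["position"])
E
```

```text
[[299.0, 140.0], [301.0, 195.0], [372.0, 194.0], [374.0, 139.0], [380.0, 180.0], [396.0, 200.0], [339.0, 99.0]] [0.57419077 0.03045295 0.42000408]
```

View pics/w1.png

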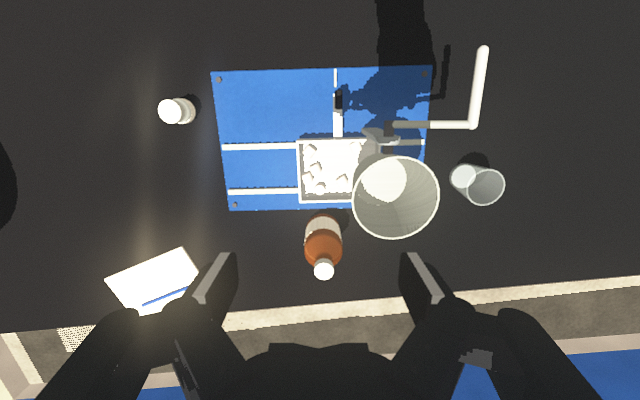

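The pot shows only its evenly lit floor at (383,180), with no pieces in it. I zoom in on the tray to count.

```bash
python3 - <<'E'
import cv2,numpy as np
a=cv2.imread("pics/w1.png")[130:215,290:445]
g=np.clip((a.astype(float)-90)*1.5,0,255).astype(np.uint8)
cv2.imwrite("pics/w2.png",cv2.resize(g,None,fx=5,fy=5,interpolation=cv2.INTER_CUBIC))
E
```

```text
(no output)
```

View pics/w2.png

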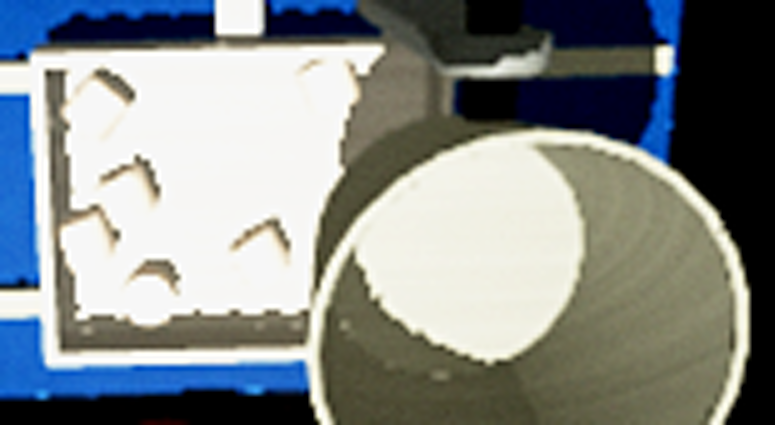

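Six pieces are in the tray: (100,100), (130,185), (88,235), (155,280), (262,240) and (330,78). The pot is empty and upright, and the arm is clear, so I hand in.

```bash
python3 -c "
from rig import r
s=r.read_state();print(s['clock'],s['ft_force']);print(r.close_job())"
```

```text
18.125 [-0.43363371 -0.2339498   0.75248177]
the job is handed in; nothing more can be done
None
```

The job is done and handed in at about 18 s. I slid the tray to the mark and tipped the pot slowly by its lever to about 2.22 rad. I then swung it back to its stop, let go and moved the arm clear.

- **Pieces:** the overhead view shows all six in the tray and none left in the pot. One earlier camera angle showed only about five, because tray walls and pot hid part of the tray.
- **Pot:** in the side view the lever is back on its predicted upright position. The gripper's pose at the stop corresponded to 0.04 rad, which includes about 2 mm of slip in the grip; the limit is 0.09 rad.
- **Tray:** when I released the grip it was within about 1 mm of the mark, and it still looked level with it in the last side view.
- **Forces and bystanders:** the highest wrist force in the readings was about 57 N, when the pot met its stop. The bottle, beaker and jar were not touched and are still standing.

No check failed.

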